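# Walk a mains transformer round to its contact fence

### The job

Without gripping or lifting it, walk the heavy mains transformer round on the bench with pushes at alternate corners, clear of the contact fence, until its terminal strip faces the fence squarely. Then push it straight home against the fence, so that each of its two brass tags bears on a sprung contact and presses it fully in, and leave it standing there. Push gently, never let the transformer touch the fence or its contacts while it is still turned well away, and leave the two small yellow transformers and the resistor box where they are.

Things in the scene. Friction and masses are not known exactly. Their poses are not given: they have to be found in the camera images.
- mains_transformer: Heavy loose transformer, 0.65-0.95 kg: dark steel lamination block 80 mm (its x) by 88 mm (its y), 46 mm high, on feet flush with it; yellow coil in the middle of the top to 60 mm. Origin: centre of its underside. Red-brown terminal strip's face at x = +40 mm (lugs to 58 mm high), plain back at x = -40, sides at y = +-44 mm: flat and upright, pushable 15 to 45 mm above the bench
- terminals (a point): Centre of the terminal strip's outer face (80 mm wide, 14 to 50 mm high), 32 mm above the bench; the face looks along the transformer's +x. Two brass tags 22 mm wide, 20 mm high lie flush in it, centred 22 mm to either side of this point at its height
- contact_fence: Fixed upright red-brown board, 150 mm wide, 57 mm high (sockets on top to 67 mm), aluminium foot behind to x = +56 mm. Origin: bottom middle of its front face. x points into the board (the way to push home), y along it; free bench at negative x. Home, the transformer's axes point as the fence's and its origin is at x = -40 mm, y = 0 here
- contact_left (a joint): Sprung brass contact, 8 mm thick, round tip, at y = +22 mm on the fence, 32 mm above the bench. Value: metres pressed in; 0 = free, standing 8 mm out of the board; 0.008 = flush. Light spring, 0.3 N to 1 N: the transformer's weight holds it in
- contact_right (a joint): The same contact at y = -22 mm on the fence
- small_transformer_a: Bystander: small loose transformer with yellow tape, 29 x 65 x 29 mm, origin at the centre of its underside
- small_transformer_b: Bystander: small loose transformer with yellow tape, 31 x 43 x 29 mm, origin at the centre of its underside
- resistor_box: Bystander: grey-blue resistor box with two black knobs, 64 x 114 x 62 mm, origin at the centre of its underside

How it is judged (in metres and radians):
On the way:
1. the terminal strip faces the fence squarely (within about 11 degrees) while the transformer is still clear of the contacts (angle between the x axis of mains_transformer and the x axis of contact_fence, either way round below 0.2 rad and x of contact_fence in the frame of mains_transformer above 0.045 m and value of joint each of contact_left, contact_right below 0.001 m), for 0.1 s.
At the end, for the whole second after the job is handed in: both contacts are pressed in at least 6 of their 8 mm by the terminal strip, the transformer standing on the bench square to the fence within 3.5 degrees, its strip within 3 mm of the board and centred on the contacts within 10 mm (each contact on its tag), at rest (value of joint each of contact_left, contact_right above 0.006 m and angle between the x axis of mains_transformer and the x axis of contact_fence, either way round below 0.06 rad and x of terminals in the frame of contact_fence between -0.003 and 0.004 m and y of terminals in the frame of contact_fence between -0.01 and 0.01 m and height (world z) of mains_transformer below 0.004 m and angle between mains_transformer's own z axis and vertical below 0.05 rad and linear speed of mains_transformer below 0.01 m/s); the robot touches nothing.
It fails at once if the transformer was lifted or tipped (height (world z) of mains_transformer above 0.008 m or angle between mains_transformer's own z axis and vertical above 0.15 rad).
It fails at once if the transformer was gripped (squeezed by the fingers with over 35 N while it stood still, clear of the fence) (contact force between the fingers and mains_transformer above 35 N and linear speed of mains_transformer below 0.02 m/s and contact force between mains_transformer and contact_fence below 0.2 N).
It fails at once if the transformer was struck or pushed roughly (over 80 N from the fingers) (contact force between the fingers and mains_transformer above 80 N).
It fails at once if the transformer touched the fence or its contacts while turned more than 20 degrees away (contact force between mains_transformer and contact_fence above 0.2 N and angle between the x axis of mains_transformer and the x axis of contact_fence, either way round above 0.35 rad).
It fails at once if a small transformer or the resistor box was moved (distance of any of small_transformer_a, small_transformer_b, resistor_box from where it was at the start of the episode above 0.015 m).
It also fails if it takes over 58 s, if anything falls off the work surface, if the arm or the gripper's body presses on something with over 40 N, if the wrist force passes 120 N, or if a joint passes its speed limit or range.

### The arm

A 6-joint arm with a two-finger parallel gripper is mounted at the origin on a cart in front of the work surface, level with it; the furniture and walls round the work are solid. World frame = base frame: x ahead of the robot, y to its left, z up, the work surface at z = 0. Lengths are in m, angles in degrees, forces in N, time in s.
With the tool pointing down it reaches from about 0.4 to 0.825 m from the base axis. Payload 7 kg.
Tool frame: the origin (TCP) lies on the centre line of the jaws, within the pads' length; the fingertips stand 14 mm ahead of it and the grasp point (between the pads) lies 5 mm behind it; z points along the fingers, y is the line along which they close (so a half turn about z gives the same grasp; the last joint's range is limited). The gripper opens to 88 mm and grips with 3 to 60 N. Pads are 19 mm wide; open, the fingers measure 130 mm over their backs; the gripper's body (78 mm by 193 mm) begins 47 mm behind the grasp point.
Start: joints at [-57.748, 20.546, 0.682, 0, -70.136, -16.507], TCP at [0.183, -0.65, 0.241] pointing down, gripper open.
Joint ranges: [-176.03, 176.03], [-82.01, 121.73], [-58.28, 71.71], [-173.87, 95.51], [-174.79, -0.11], [-173.66, 173.66]. Speed limits (degrees/s): [136.94, 136.94, 172.46, 180, 180, 180].

### API

Orientations are given as [roll, pitch, yaw] about the fixed x, y, z axes, in that order (R = Rz(yaw) Ry(pitch) Rx(roll)).
In Python, from plant import r gives the robot as it stands.
- The arm moves only by the tool send_rows, never from a script. Its argument "steps" is a list of rows, each an object with "dp": the shift along the tool's x, y, z in mm, a list of three; "roll": the turn about the tool's z in rad; "jaw": the opening in per cent of the stroke, from 0 (shut) to 100 (fully open). In form: [{"dp": [tx, ty, tz], "roll": roll, "jaw": jaw}, ...]. A call has 1 to 5 rows; each row is the pose to reach, as a shift and turn from the pose commanded when the call began, along the tool's axes at that moment; what a row does not reach only later rows make up. A row lasts 1/8 s, in which the tool goes at most 62.5 mm and 10.7 degrees, less where a joint would pass 70% of its speed; a pose out of reach is approached as far as the arm can. A call with a gripper value outside its range is refused whole. The fingers move at their own pace and stop on an object; "newtons" is the grip in N (left out, the last holds). Time passes only in rows, so rows that repeat a pose let the fingers close. It gives the time, the measured TCP pose, the force, the opening and the grip force at its end, in the units of the state.
- r.get_state(): the state, without advancing time (a new reading comes with each control period).
- r.capture(name): name is "scene" or "side" or "wrist"; returns a dict with "image" (420x560x3 uint8, blue, green, red), "K" (3x3 intrinsics, pixels), "dist" ([k1, k2, p1, p2, k3] as OpenCV has them; the pictures are not rectified), "rvec" (rotation vector, rad) and "tvec" (3), from world to camera coordinates, as OpenCV has them. Camera axes: x right, y down, z forward; pixel columns grow to the right and rows downward; lengths in m; the calibration is good to about 2 mm. A picture is of the moment at which its call begins. There is no depth.
- r.close_job(): hands the job in; it is judged then, once.
The state is a dict: "time_s": time; "joints": joint angles; "qd": joint speeds; "joint_torque": joint torques, N m; "tcp_pos": TCP position; "eef_rot": TCP orientation; "contact_force": force on the tool from outside, world axes, zero at the start; "moment": the same for the moment, N m; "gripper_width": finger opening in m; "gripper_force": force on a finger pad.
Only numpy, scipy, OpenCV 4.12 (cv2) and the standard library are available. Lean on these libraries where they do the work, as an engineer would, in place of code of your own. Each camera call takes 0.05 s, during which the arm holds its last target. There are 200 camera calls.

## Working session

There is one attempt and no reset: what is moved stays moved. The work goes in short steps, Python scripts to look and compute and a tool call to move; the robot and the scene stay as the last step left them, time stands still between calls to the robot, and variables do not carry over. Pictures are saved under pics/ and viewed, at most 10 in all, crops included, and the job is handed in when it is done.

Besides the shell and the picture viewer there is one more tool, called after "Emit:" as name(argument=value, ...) on one line, values as JSON. send_rows: Moves the arm, as the interface text tells. Its arguments: {"type":"object","properties":{"steps":{"type":"array","items":{"type":"object","properties":{"dp":{"type":"array","items":{"type":"number"}},"roll":{"type":"number"},"jaw":{"type":"number"}}}},"newtons":{"type":"number"}},"required":["steps"]}

```bash
mkdir -p pics; ls; cat > h.py <<'E'
import cv2, numpy as np
from plant import r
def cap(n, f):
    c=r.capture(n); cv2.imwrite('pics/'+f,c['image']); np.savez('pics/'+f[:-4]+'.npz',**{k:np.array(v) for k,v in c.items()}); return c
def load(f): return np.load('pics/'+f+'.npz')
def px(c,uv,z):
    uv=np.array(uv,float).reshape(-1,1,2)
    n=cv2.undistortPoints(uv,c['K'],c['dist']).reshape(-1,2)
    R=cv2.Rodrigues(np.array(c['rvec'],float))[0]; t=np.array(c['tvec'],float).ravel()
    o=-R.T@t; d=np.c_[n,np.ones(len(n))]@R
    z=np.broadcast_to(z,len(n))
    return o+d*((z-o[2])/d[:,2])[:,None]
def proj(c,P):
    return cv2.projectPoints(np.array(P,float).reshape(-1,3),c['rvec'],c['tvec'],c['K'],c['dist'])[0].reshape(-1,2)
E
python3 - <<'E'
from h import *
a=cap('scene','s1.png'); b=cap('side','d1.png')
print(r.get_state())
for c in(a,b):
    R=cv2.Rodrigues(np.array(c['rvec'],float))[0]; print(-R.T@np.array(c['tvec']).ravel())
E
```

```text
pics
{'time_s': 0.1, 'joints': array([-5.77478849e+01,  2.05875239e+01,  6.37949022e-01, -1.55597088e-02,
       -7.01346843e+01, -1.65054408e+01]), 'qd': array([ 0.03485674, -0.04816174,  0.12824036,  0.10919046, -0.06433078,
       -0.06819614]), 'joint_torque': array([-2.32154953e-04, -5.84166241e+01,  2.93752742e+01,  7.01554790e+00,
        1.02176439e-02, -8.39091194e-05]), 'tcp_pos': array([ 0.18301951, -0.64928486,  0.23971286]), 'eef_rot': array([ 1.79915057e+02, -9.91545637e-03, -1.64258616e+02]), 'contact_force': array([ 0.42421667, -0.5811197 ,  0.54203347]), 'moment': array([0.00155559, 0.02665378, 0.03767446]), 'gripper_force': 0.0, 'gripper_width': 0.08771314838039818}
[-0.22548433 -0.72001089  0.45212168]
[0.27254448 0.44671216 0.56052342]
```

View pics/s1.png

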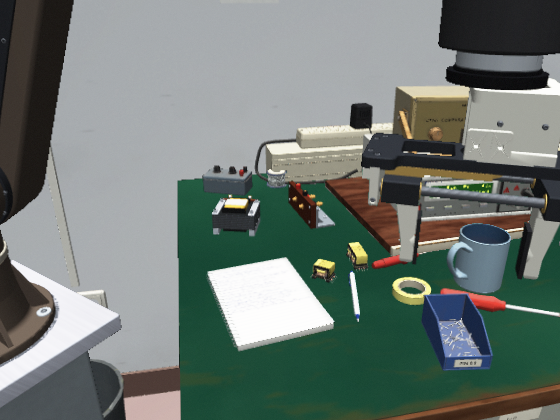

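View pics/d1.png

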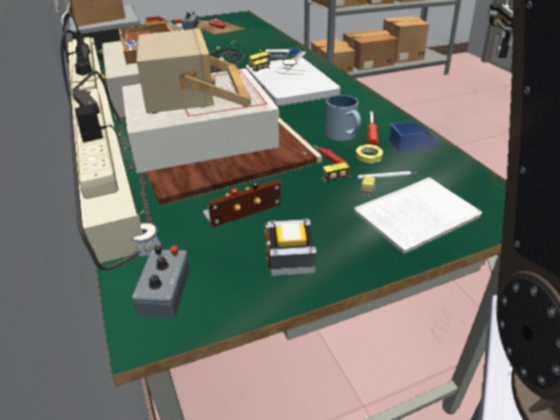

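The scene view shows the transformer at about (237,213), the fence at (308,205), the resistor box at (228,180), and the small transformers at (323,268) and (357,255). In the side view the transformer is at (290,245), the fence at (245,202), and the box at (162,282). I'll enlarge the side view.

```bash
python3 - <<'E'
from h import *
i=cv2.imread('pics/d1.png')[165:325,125:338]
cv2.imwrite('pics/d1c.png',cv2.resize(i,(799,600),interpolation=cv2.INTER_CUBIC))
i=cv2.imread('pics/s1.png')[160:250,195:345]
cv2.imwrite('pics/s1c.png',cv2.resize(i,(800,480),interpolation=cv2.INTER_CUBIC))
E
```

```text
(no output)
```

View pics/d1c.png

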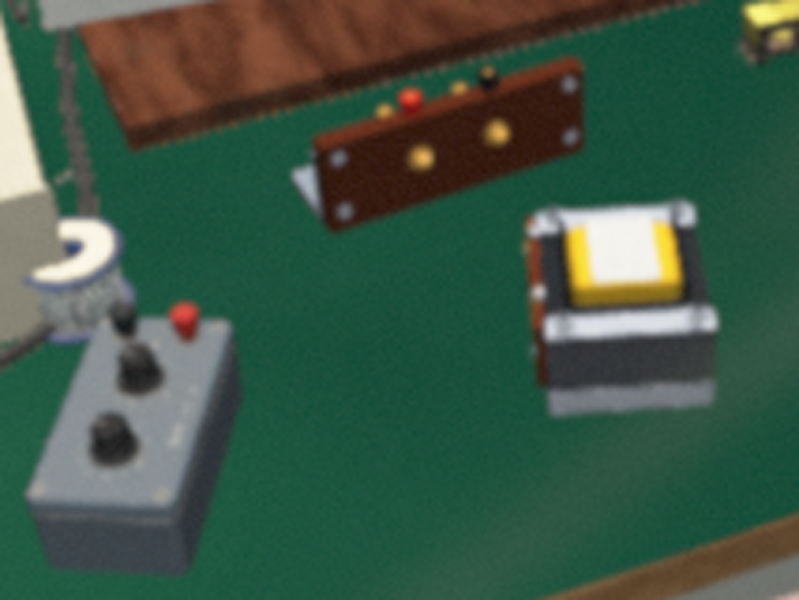

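View pics/s1c.png

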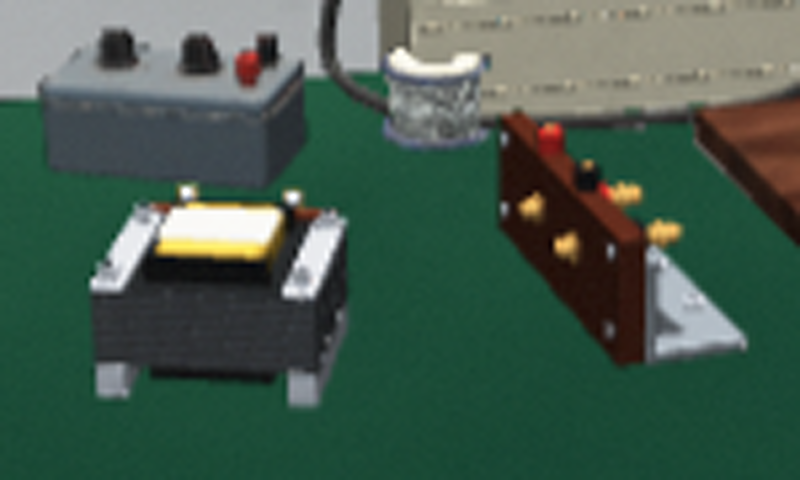

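```bash
cat >> h.py <<'E'
from scipy.optimize import least_squares
def fit(obs,x0):  # obs: list of (cam, pts_local(mm), uv)
    def W(p,L):
        L=np.array(L,float)/1e3; c,s=np.cos(p[2]),np.sin(p[2])
        return np.c_[p[0]+c*L[:,0]-s*L[:,1],p[1]+s*L[:,0]+c*L[:,1],L[:,2]]
    f=lambda p:np.concatenate([(proj(c,W(p,L))-np.array(uv)).ravel() for c,L,uv in obs])
    s=least_squares(f,x0,loss='soft_l1'); return s.x, f(s.x).reshape(-1,2).round(1)
E
python3 - <<'E'
from h import *
a,b=load('s1'),load('d1')
B=lambda l:np.array(l)/3.75+[125,165]
A=lambda l:np.array(l)/5.333+[195,160]
s=[];
fa=A([(620,365),(502,225),(500,118),(620,240)]); fb=B([(332,232),(582,150),(315,142),(582,63)])
F,rf=fit([(a,[(0,-75,0),(0,75,0),(0,75,57),(0,-75,57)],fa),(b,[(0,75,0),(0,-75,0),(0,75,57),(0,-75,57)],fb)],[.4,-.3,.5])
g=px(b,B([(630,300)]),.05)[0]
T,rt=fit([(a,[(-40,44,0),(-40,-44,0),(-40,44,46),(-40,-44,46),(40,-44,46),(40,44,46)],A([(100,397),(305,405),(92,290),(310,297),(345,218),(138,208)])),
 (b,[(40,44,0),(-40,44,0),(-40,44,46),(-40,-44,46),(40,44,46)],B([(550,412),(713,402),(717,325),(695,208),(545,333)]))],[g[0],g[1],F[2]+.7])
print(F,np.degrees(F[2]),rf.tolist());print(T,np.degrees(T[2]),rt.tolist())
d=T[:2]-F[:2];c,s=np.cos(F[2]),np.sin(F[2]);print('T in F',c*d[0]+s*d[1],-s*d[0]+c*d[1],np.degrees(T[2]-F[2]))
print('smalls',px(a,[(323,270),(357,256)],.015),'box',px(b,B([(30,497),(172,507),(232,322),(108,322)]),.05))
E
```

```text
[ 0.61955877 -0.20464512 -0.68658301] -39.33830860884253 [[-0.3, 0.3], [-0.1, 0.2], [0.2, -2.1], [0.1, -1.0], [-1.0, 0.1], [0.5, -0.4], [0.5, 0.3], [0.1, -0.5]]
[ 0.49607576 -0.12481854  0.46044345] 26.38146662534228 [[-0.8, -0.2], [2.3, 0.3], [-0.9, -0.3], [0.6, 0.2], [0.5, -0.3], [-0.2, 0.1], [-2.0, -0.0], [1.1, -0.2], [1.0, 0.3], [0.3, -1.0], [-1.5, 1.0]]
T in F -0.14610572239329248 -0.016536446001813768 65.71977523418481
smalls [[ 0.41609438 -0.37750735  0.015     ]
 [ 0.49260535 -0.40619603  0.015     ]] box [[ 0.66164697  0.0994306   0.05      ]
 [ 0.60548012  0.08171054  0.05      ]
 [ 0.64104583 -0.02202813  0.05      ]
 [ 0.69305208 -0.00106532  0.05      ]]
```

```bash
cat >> h.py <<'E'
F=np.array([0.61956,-0.20465,-0.68658])
def f2w(x,y):  # fence frame mm -> world m
    c,s=np.cos(F[2]),np.sin(F[2]); return F[0]+(c*x-s*y)/1e3, F[1]+(s*x+c*y)/1e3
def w2f(p):
    d=(np.array(p[:2])-F[:2])*1e3;c,s=np.cos(F[2]),np.sin(F[2]); return c*d[0]+s*d[1],-s*d[0]+c*d[1]
def rows(targets,pose=None): # targets: (xF mm,yF mm,z mm,psi_F deg); pose likewise -> dp, roll from pose
    s=r.get_state()
    if pose is None: pose=(*w2f(s['tcp_pos']),s['tcp_pos'][2]*1e3,s['eef_rot'][2]-np.degrees(F[2]))
    print('pose',np.round(pose,1),'F',s['contact_force'].round(1),'t',s['time_s'])
    p=np.radians(pose[3])
    for t in targets:
        d=np.array(t[:2])-pose[:2]; dy=(t[3]-pose[3]+180)%360-180
        print('dp',[round(float(np.cos(p)*d[0]+np.sin(p)*d[1]),1),round(float(np.sin(p)*d[0]-np.cos(p)*d[1]),1),round(float(pose[2]-t[2]),1)],'roll',round(float(-np.radians(dy)),3))
def body(T,l): # T=(xF,yF,yaw deg), local pt -> F
    a=np.radians(T[2]); return T[0]+np.cos(a)*l[0]-np.sin(a)*l[1],T[1]+np.sin(a)*l[0]+np.cos(a)*l[1]
E
python3 - <<'E'
from h import *
T=(-146.1,-16.5,65.7)
p=body(T,(-72,0)); rows([(*p,150,T[2]+180),(*p,34,T[2]+180)])
E
```

```text
pose [ -55.8 -620.6  239.7 -124.9] F [ 0.4 -0.6  0.5] t 0.1
dp [-372.9, 406.6, 89.7] roll -0.185
dp [-372.9, 406.6, 205.7] roll -0.185
```

Emit:
send_rows(steps=[{"dp":[-40,43,10],"roll":-0.04,"jaw":57},{"dp":[-80,86,20],"roll":-0.08,"jaw":57},{"dp":[-120,130,30],"roll":-0.12,"jaw":57},{"dp":[-160,174,40],"roll":-0.16,"jaw":57},{"dp":[-200,217,50],"roll":-0.185,"jaw":57}], newtons=30)

```text
time_s: 0.72
tcp_pos: [0.3171, -0.3847, 0.1902]
eef_rot: [180.0, 0.0, -153.6]
contact_force: [0.9, -0.8, -0.4]
gripper_width: 0.0508
gripper_force: 0.0
```

```bash
python3 - <<'E'
from h import *
T=(-146.1,-16.5,65.7)
p=body(T,(-72,0)); rows([(*p,150,T[2]+180),(*p,34,T[2]+180)])
E
```

```text
pose [-119.7 -331.   190.2 -114.3] F [ 0.9 -0.8 -0.4] t 0.725
dp [-203.9, 153.3, 40.2] roll 0.001
dp [-203.9, 153.3, 156.2] roll 0.001
```

Emit:
send_rows(steps=[{"dp":[-41,31,8],"roll":0,"jaw":57},{"dp":[-82,62,16],"roll":0,"jaw":57},{"dp":[-123,92,24],"roll":0,"jaw":57},{"dp":[-164,123,32],"roll":0,"jaw":57},{"dp":[-204,153,40],"roll":0,"jaw":57}])

```text
time_s: 1.35
tcp_pos: [0.4321, -0.1572, 0.1504]
eef_rot: [-180.0, 0.0, -153.6]
contact_force: [1.5, -1.0, -1.0]
gripper_width: 0.0495
gripper_force: 0.0
```

```bash
python3 - <<'E'
from h import *
c=cap('wrist','w1.png')
T=(-146.1,-16.5,65.7)
p=body(T,(-72,0)); rows([(*p,34,T[2]+180)])
pts=[(*f2w(*body(T,(sx*40,sy*44))),.046) for sx,sy in((1,1),(1,-1),(-1,-1),(-1,1))]
print(proj(c,pts).round())
i=c['image'].copy()
cv2.polylines(i,[proj(c,pts).astype(np.int32)],True,(255,0,255),1)
q=[(*f2w(0,y),z) for y,z in((-75,0),(75,0),(75,57),(-75,57))]
cv2.polylines(i,[proj(c,q).astype(np.int32)],True,(255,255,0),1)
cv2.imwrite('pics/w1o.png',i)
E
```

```text
pose [-175.4  -78.4  149.7 -114.2] F [ 2.3  4.5 -0.3] t 1.4
dp [3.6, -1.2, 115.7] roll 0.001
[[332. 323.]
 [236. 323.]
 [232. 243.]
 [336. 243.]]
```

View pics/w1o.png

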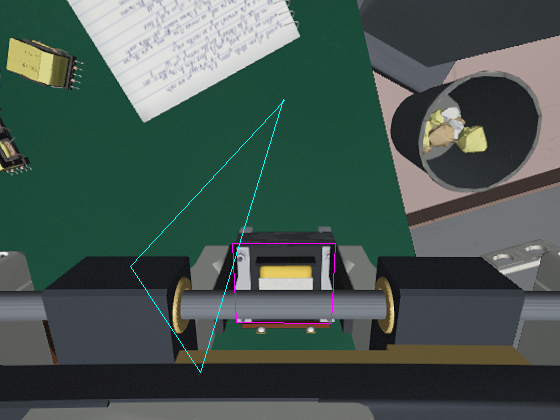

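The wrist view shows the transformer's outline at (232–336, 243–323), and the overlay matches to about 2 px, so the pose is good. I'll descend behind its back face.

Emit:
send_rows(steps=[{"dp":[2,-1,40],"roll":0,"jaw":57},{"dp":[2,-1,80],"roll":0,"jaw":57},{"dp":[2,-1,115],"roll":0,"jaw":57},{"dp":[-10,-1,116],"roll":0,"jaw":57},{"dp":[-18,-1,116],"roll":0,"jaw":57}])

```text
time_s: 2.02
tcp_pos: [0.45, -0.1515, 0.0355]
eef_rot: [-180.0, 0.0, -153.6]
contact_force: [0.4, 0.4, -0.5]
gripper_width: 0.0502
gripper_force: 0.0
```

```bash
python3 - <<'E'
from h import *
T=(-146.1,-16.5,65.7)
p=body(T,(-49.5,0)); rows([(*p,34,T[2]+180)])
E
```

```text
pose [-164.8  -66.4   35.5 -114.3] F [ 0.4  0.4 -0.5] t 2.025
dp [-3.7, 3.5, 1.5] roll 0.0
```

```bash
cat >> h.py <<'E'
def arc(T,cor,tool,angs,z=34,off=180):
    """targets for tool point (body frame) while body turns about cor (body pt) to yaw angs"""
    C=np.array(body(T,cor)); out=[]
    for a in angs:
        o=C-np.array(body((0,0,a),cor)); out.append((*body((o[0],o[1],a),tool),z,a+off))
    return out
E
python3 - <<'E'
from h import *
T=(-146.1,-16.5,65.7)
rows(arc(T,(0,-75),(-49.5,0),[65.7,62,58,54,50]))
E
```

```text
pose [-164.8  -66.4   35.5 -114.3] F [ 0.4  0.4 -0.5] t 2.025
dp [-3.7, 3.5, 1.5] roll 0.0
dp [-8.6, 6.5, 1.5] roll 0.065
dp [-14.2, 9.4, 1.5] roll 0.135
dp [-19.9, 11.9, 1.5] roll 0.204
dp [-25.8, 14.1, 1.5] roll 0.274
```

Emit:
send_rows(steps=[{"dp":[-4,3.5,1.5],"roll":0,"jaw":57},{"dp":[-8.5,6.5,1.5],"roll":0.065,"jaw":57},{"dp":[-14,9.5,1.5],"roll":0.135,"jaw":57},{"dp":[-20,12,1.5],"roll":0.204,"jaw":57},{"dp":[-26,14,1.5],"roll":0.274,"jaw":57}])

```text
time_s: 2.65
tcp_pos: [0.4632, -0.1278, 0.0338]
eef_rot: [180.0, -0.2, -169.5]
contact_force: [-7.7, -2.1, 6.0]
gripper_width: 0.05
gripper_force: 3.6
```

```bash
python3 - <<'E'
from h import *
c=cap('wrist','w2.png'); d=cap('side','d2.png')
i=np.vstack([c['image'][200:420,100:480], cv2.resize(d['image'][165:325,125:338],(380,285),interpolation=cv2.INTER_CUBIC)])
cv2.imwrite('pics/m2.png',i); rows([])
E
```

```text
pose [-168.7  -38.4   33.8 -130.1] F [-3.1 -0.8  1.3] t 2.75
```

View pics/m2.png

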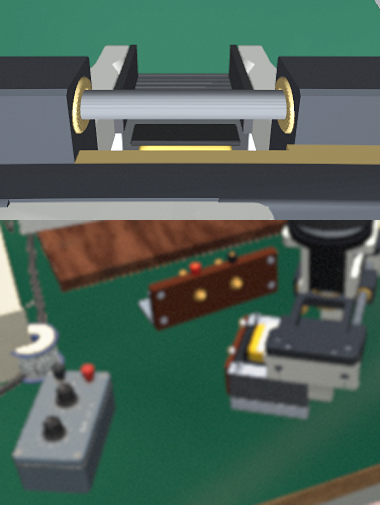

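The fingers bear on the back face in the wrist view, with the block's edge at row 73 and level with the fingers. In the side view the block has turned with the tool. I'll carry on the arc to about 20°.

```bash
python3 - <<'E'
from h import *
T=(-136.8,-0.5,49.9)
rows(arc(T,(0,-75),(-49.5,0),[46,42,38.5,35,35]))
a=arc(T,(0,-75),(-49.5,0),[35,32,29,26,23,20]); rows(a[1:],a[0])
E
```

```text
pose [-168.7  -38.4   33.8 -130.1] F [-3.1 -0.8  1.3] t 2.75
dp [-5.3, 3.2, -0.2] roll 0.068
dp [-10.8, 6.1, -0.2] roll 0.138
dp [-15.9, 8.3, -0.2] roll 0.199
dp [-21.0, 10.2, -0.2] roll 0.26
dp [-21.0, 10.2, -0.2] roll 0.26
pose [-163.   -15.8   34.   215. ] F [-3.1 -0.8  1.3] t 2.75
dp [-4.0, 2.5, 0.0] roll 0.052
dp [-8.1, 4.8, 0.0] roll 0.105
dp [-12.3, 6.8, 0.0] roll 0.157
dp [-16.7, 8.7, 0.0] roll 0.209
dp [-21.1, 10.3, 0.0] roll 0.262
```

Emit:
send_rows(steps=[{"dp":[-5.5,3,0],"roll":0.068,"jaw":57},{"dp":[-11,6,0],"roll":0.138,"jaw":57},{"dp":[-16,8.5,0],"roll":0.199,"jaw":57},{"dp":[-21,10,0],"roll":0.26,"jaw":57}])

```text
time_s: 3.25
tcp_pos: [0.4826, -0.114, 0.0336]
eef_rot: [-180.0, -0.1, 175.7]
contact_force: [-6.5, 0.7, 4.7]
gripper_width: 0.0498
gripper_force: 3.1
```

Emit:
send_rows(steps=[{"dp":[-4,2.5,0],"roll":0.052,"jaw":57},{"dp":[-8,5,0],"roll":0.105,"jaw":57},{"dp":[-12.5,7,0],"roll":0.157,"jaw":57},{"dp":[-16.5,8.5,0],"roll":0.209,"jaw":57},{"dp":[-21,10.5,0],"roll":0.262,"jaw":57}])

```text
time_s: 3.88
tcp_pos: [0.5052, -0.1049, 0.0336]
eef_rot: [180.0, -0.0, 160.7]
contact_force: [-3.4, 1.2, 1.6]
gripper_width: 0.0497
gripper_force: 2.0
```

Emit:
send_rows(steps=[{"dp":[15,0,0],"roll":0,"jaw":57},{"dp":[35,0,-40],"roll":0,"jaw":57},{"dp":[60,0,-80],"roll":0,"jaw":57}])

```text
time_s: 4.25
tcp_pos: [0.448, -0.085, 0.1139]
eef_rot: [-180.0, 0.0, 160.9]
contact_force: [1.4, 0.5, 0.6]
gripper_width: 0.0502
gripper_force: 0.0
```

```bash
python3 - <<'E'
from h import *
c=cap('wrist','w3.png'); d=cap('side','d3.png')
i=np.vstack([c['image'][220:420,60:500], cv2.resize(d['image'][165:325,125:338],(532,400),interpolation=cv2.INTER_CUBIC)[:,46:486]])
cv2.imwrite('pics/m3.png',i); rows([])
E
```

```text
pose [-208.1  -15.2  117.2  200.3] F [1.4 0.2 0.7] t 4.35
```

View pics/m3.png

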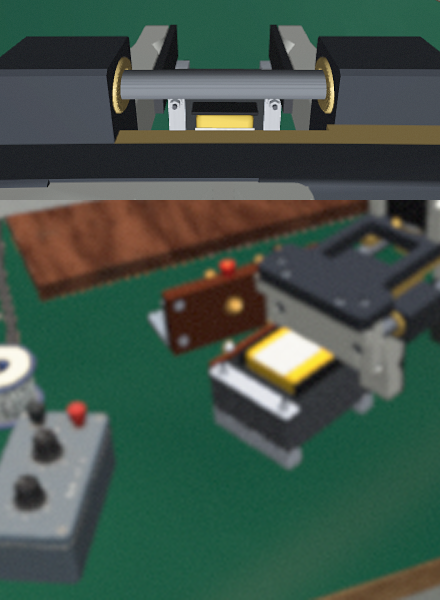

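```bash
python3 - <<'E'
from h import *
b=load('d3');w=load('w3')
B=lambda l:(np.array(l)+[46,-200])/2.5+[125,165]
t=w2f((.5052,-.1049)); a=160.8-180+39.34; print('from tool',t[0]+49.5*np.cos(np.radians(a)),t[1]+49.5*np.sin(np.radians(a)),a)
T,e=fit([(b,[(40,44,0),(-40,44,0),(40,44,46),(-40,44,46)],B([(217,425),(290,468),(212,368),(300,412)]))],[.55,-.12,-.3])
print(w2f(T),np.degrees(T[2]-F[2]),e.tolist())
print(proj(w,[(*f2w(*body((*w2f(T),np.degrees(T[2]-F[2])),l)),.046) for l in((-40,-44),(-40,44),(-35,-37),(-35,37))]))
E
```

```text
from tool -105.20596306606836 21.699770562337463 20.140000000000015
(np.float64(-104.05269842964985), np.float64(18.366124356012712)) 22.717909194061363 [[-0.1, -2.6], [4.2, -0.5], [-0.2, 0.5], [-0.8, 1.9]]
[[219.42812345 310.32575121]
 [333.04991553 306.10044264]
 [229.03677269 315.45537434]
 [324.00698615 311.94446712]]
```

```bash
python3 - <<'E'
from h import *
T=(-105.,21.,20.2)
p=body(T,(0,74)); rows([(*p,117,T[2]-90)])
E
```

```text
pose [-208.1  -15.2  117.2  200.3] F [1.4 0.2 0.7] t 4.35
dp [-109.3, 72.3, 0.2] roll -1.57
```

Emit:
send_rows(steps=[{"dp":[-22,14,0],"roll":-0.18,"jaw":57},{"dp":[-44,29,0],"roll":-0.36,"jaw":57},{"dp":[-66,43,0],"roll":-0.54,"jaw":57},{"dp":[-88,58,0],"roll":-0.72,"jaw":57},{"dp":[-109,72,0],"roll":-0.9,"jaw":57}])

```text
time_s: 4.97
tcp_pos: [0.5762, -0.0528, 0.113]
eef_rot: [-180.0, 0.0, -147.2]
contact_force: [0.0, -0.7, 0.5]
gripper_width: 0.0498
gripper_force: 0.0
```

```bash
python3 - <<'E'
from h import *
T=(-105.,21.,20.2)
p=body(T,(0,74)); rows([(*p,80,T[2]-90)])
E
```

```text
pose [-129.8   90.   113.  -107.9] F [ 0.  -0.7  0.5] t 4.975
dp [-0.2, 0.9, 33.0] roll -0.665
```

Emit:
send_rows(steps=[{"dp":[0,1,8],"roll":-0.17,"jaw":57},{"dp":[0,1,16],"roll":-0.34,"jaw":57},{"dp":[0,1,24],"roll":-0.51,"jaw":57},{"dp":[0,1,40],"roll":-0.665,"jaw":57},{"dp":[0,1,79],"roll":-0.665,"jaw":57}])

```text
time_s: 5.6
tcp_pos: [0.5766, -0.0519, 0.0352]
eef_rot: [-179.7, 0.2, -109.3]
contact_force: [0.7, 0.2, -0.1]
gripper_width: 0.0498
gripper_force: 0.0
```

```bash
python3 - <<'E'
from h import *
T=(-105.,21.,20.2)
p=body(T,(0,56)); rows([(*p,34,T[2]-90)]+arc(T,(-65,0),(0,53.5),[20,17,14],off=-90))
a=arc(T,(-65,0),(0,53.5),[14,11,8,5,2,-1],off=-90); rows(a[1:],a[0])
E
```

```text
pose [-130.1   90.9   35.2  -70. ] F [ 0.7  0.2 -0.1] t 5.6
dp [18.3, 0.6, 1.2] roll -0.003
dp [21.0, 0.4, 1.2] roll 0.0
dp [24.5, -2.4, 1.2] roll 0.052
dp [28.1, -4.9, 1.2] roll 0.105
pose [-115.9   66.2   34.   -76. ] F [ 0.7  0.2 -0.1] t 5.6
dp [3.5, -2.7, 0.0] roll 0.052
dp [7.1, -5.2, 0.0] roll 0.105
dp [10.8, -7.6, 0.0] roll 0.157
dp [14.7, -9.7, 0.0] roll 0.209
dp [18.6, -11.6, 0.0] roll 0.262
```

Emit:
send_rows(steps=[{"dp":[9,0,1],"roll":0,"jaw":57},{"dp":[17,0,1],"roll":0,"jaw":57},{"dp":[21,0,1],"roll":0,"jaw":57},{"dp":[24.5,-2.5,1],"roll":0.052,"jaw":57},{"dp":[28,-5,1],"roll":0.105,"jaw":57}])

```text
time_s: 6.22
tcp_pos: [0.5718, -0.0806, 0.0345]
eef_rot: [-179.9, 0.1, -115.7]
contact_force: [1.6, 1.6, -2.6]
gripper_width: 0.0502
gripper_force: 1.0
```

Emit:
send_rows(steps=[{"dp":[3.5,-2.5,0],"roll":0.052,"jaw":57},{"dp":[7,-5,0],"roll":0.105,"jaw":57},{"dp":[11,-7.5,0],"roll":0.157,"jaw":57},{"dp":[14.5,-9.5,0],"roll":0.209,"jaw":57},{"dp":[17,-11,0],"roll":0.24,"jaw":57}])

```text
time_s: 6.85
tcp_pos: [0.5745, -0.1006, 0.0345]
eef_rot: [-179.9, 0.1, -129.4]
contact_force: [2.0, 3.9, 1.1]
gripper_width: 0.0497
gripper_force: 1.8
```

Emit:
send_rows(steps=[{"dp":[-15,0,0],"roll":0,"jaw":57},{"dp":[-25,0,-40],"roll":0,"jaw":57},{"dp":[-35,0,-90],"roll":0,"jaw":57},{"dp":[-35,0,-120],"roll":0,"jaw":57},{"dp":[-65,0,-150],"roll":0,"jaw":57}])

```text
time_s: 7.48
tcp_pos: [0.614, -0.0503, 0.1849]
eef_rot: [-180.0, 0.0, -129.4]
contact_force: [0.6, -0.1, -0.2]
gripper_width: 0.0497
gripper_force: 0.0
```

```bash
python3 - <<'E'
from h import *
c=cap('scene','s4.png'); d=cap('side','d4.png'); rows([])
i=np.vstack([cv2.resize(c['image'][165:245,200:340],(560,320),interpolation=cv2.INTER_CUBIC), cv2.resize(d['image'][180:250,200:340],(560,280),interpolation=cv2.INTER_CUBIC)])
cv2.imwrite('pics/m4.png',i)
E
```

```text
pose [-100.3  119.9  187.3  -89.9] F [ 0.5 -0.   0.1] t 7.575
```

View pics/m4.png

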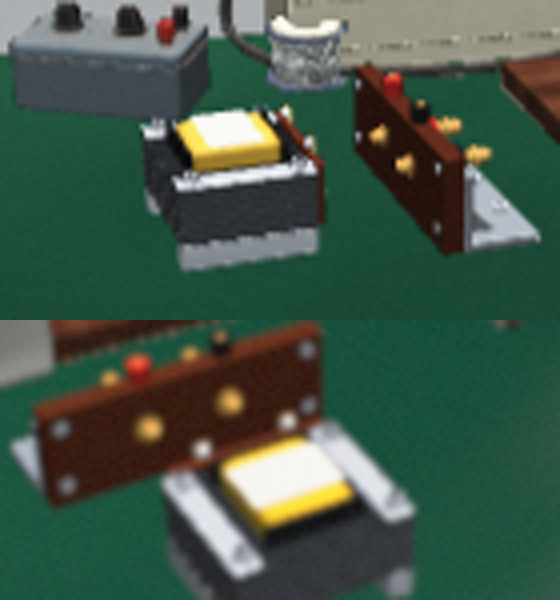

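```bash
python3 - <<'E'
from h import *
a,b=load('s4'),load('d4')
A=lambda l:np.array(l)/4+[200,165]
B=lambda l:(np.array(l)-[0,320])/4+[200,180]
oa=(a,[(-40,-44,0),(40,-44,0),(-40,-44,46),(40,-44,46),(-40,44,46)],A([(180,270),(318,252),(178,185),(318,165),(143,128)]))
ob=(b,[(40,44,46),(-40,44,46),(-40,-44,46),(40,-44,46)],B([(163,480),(240,577),(415,508),(337,420)]))
# fence re-check
fa=(a,[(0,-75,0),(0,75,57),(0,-75,57)],A([(448,252),(357,68),(445,160)]))
fb=(b,[(0,75,57),(0,-75,57),(0,75,0),(0,-75,0)],B([(38,410),(322,327),(58,507),(322,417)]))
for n,o in(('both',[oa,ob]),('side',[ob]),('scene',[oa])):
    T,e=fit(o,[.56,-.13,-.6]); print(n,w2f(T),np.degrees(T[2]-F[2]),e.tolist())
for n,o in(('F',[fa,fb]),('Fside',[fb])):
    T,e=fit(o,F); print(n,T,w2f(T),np.degrees(T[2]-F[2]),e.tolist())
t=w2f((.5745,-.1006));print('tool',t[0],t[1]-53.5)
E
```

```text
both (np.float64(-98.4024664185967), np.float64(-4.949958134020697)) -0.15915110436747643 [[-0.6, 0.2], [1.5, -0.5], [-1.0, 1.4], [1.2, 1.5], [-1.2, 0.2], [-0.4, -1.3], [-0.3, -0.2], [0.9, 1.1], [-1.2, -0.2]]
side (np.float64(-98.96807642812468), np.float64(-5.199825101803121)) -0.07421122845072417 [[-0.2, -1.1], [0.1, -0.0], [1.2, 1.2], [-1.0, -0.1]]
scene (np.float64(-96.92734091689388), np.float64(-2.2737364927699844)) -0.9603311966963558 [[-0.5, -0.5], [1.6, -1.0], [-1.0, 0.8], [1.3, 1.0], [-0.5, -0.5]]
F [ 0.61924394 -0.20580429 -0.68410652] (np.float64(0.48725164177067204), np.float64(-1.093096614453432)) 0.14172016074237598 [[-0.6, 0.9], [-0.1, -1.8], [0.6, -0.8], [0.5, 0.4], [0.1, -0.7], [-1.5, -0.0], [0.5, 0.0]]
Fside [ 0.6193765  -0.20567535 -0.68524318] (np.float64(0.5080450751795191), np.float64(-0.9093423658035159)) 0.07659404676555981 [[0.4, 0.4], [0.1, -0.7], [-1.6, -0.0], [0.5, 0.1]]
tool -100.8070940395599 -1.5891543962215309
```

Both views show the transformer square to the fence: about 0° off, x ≈ -98 and y ≈ -4 mm in the fence frame. Its strip is clear of the contacts. Now I'll go behind it for the straight push.

```bash
python3 - <<'E'
from h import *
rows([(-178,-3,110,180)])
E
```

```text
pose [-100.3  119.9  187.3  -89.9] F [ 0.5 -0.   0.1] t 7.575
dp [122.7, 78.0, 77.3] roll 1.573
```

Emit:
send_rows(steps=[{"dp":[25,16,5],"roll":0.18,"jaw":57},{"dp":[50,32,10],"roll":0.36,"jaw":57},{"dp":[75,48,15],"roll":0.54,"jaw":57},{"dp":[100,64,20],"roll":0.72,"jaw":57},{"dp":[123,78,25],"roll":0.9,"jaw":57}])

```text
time_s: 8.2
tcp_pos: [0.4748, -0.096, 0.1576]
eef_rot: [-180.0, -0.1, 178.8]
contact_force: [0.1, 0.0, 0.5]
gripper_width: 0.0502
gripper_force: 0.0
```

```bash
python3 - <<'E'
from h import *
rows([(-178,-3,34,180)])
E
```

```text
pose [-180.8   -7.8  157.6  218.1] F [0.1 0.  0.5] t 8.2
dp [-5.2, 2.0, 123.6] roll 0.665
```

Emit:
send_rows(steps=[{"dp":[-1,1,15],"roll":0.17,"jaw":57},{"dp":[-2,1,30],"roll":0.34,"jaw":57},{"dp":[-3,2,45],"roll":0.51,"jaw":57},{"dp":[-5,2,80],"roll":0.665,"jaw":57},{"dp":[-5,2,123],"roll":0.665,"jaw":57}])

```text
time_s: 8.82
tcp_pos: [0.4819, -0.0937, 0.0347]
eef_rot: [179.9, 0.1, 140.9]
contact_force: [0.5, 0.7, -1.1]
gripper_width: 0.05
gripper_force: 0.0
```

```bash
python3 - <<'E'
from h import *
rows([(-150,-3,34,180),(-100,-3,34,180),(-90,-3,34,180)])
E
```

```text
pose [-176.8   -1.4   34.7  180.2] F [ 0.5  0.7 -1.1] t 8.825
dp [-26.8, -1.7, 0.7] roll 0.004
dp [-76.8, -1.9, 0.7] roll 0.004
dp [-86.8, -2.0, 0.7] roll 0.004
```

Emit:
send_rows(steps=[{"dp":[-9,-1.5,1],"roll":0.004,"jaw":57},{"dp":[-18,-1.5,1],"roll":0.004,"jaw":57},{"dp":[-26,-1.5,1],"roll":0.004,"jaw":57},{"dp":[-31,-1.5,1],"roll":0.004,"jaw":57},{"dp":[-36,-1,1],"roll":0.004,"jaw":57}])

```text
time_s: 9.45
tcp_pos: [0.5077, -0.1175, 0.035]
eef_rot: [-180.0, -0.1, 140.7]
contact_force: [-6.3, 4.5, 7.1]
gripper_width: 0.0501
gripper_force: 3.9
```

Emit:
send_rows(steps=[{"dp":[-5,0.5,0],"roll":0,"jaw":57},{"dp":[-10,1,0],"roll":0,"jaw":57},{"dp":[-15,1.5,0],"roll":0,"jaw":57},{"dp":[-20,2,0],"roll":0,"jaw":57},{"dp":[-25,2.5,0],"roll":0,"jaw":57}])

```text
time_s: 10.07
tcp_pos: [0.528, -0.1314, 0.0349]
eef_rot: [-179.9, -0.1, 140.7]
contact_force: [-6.7, 4.7, 5.9]
gripper_width: 0.0497
gripper_force: 3.9
```

Emit:
send_rows(steps=[{"dp":[-4,0.5,0],"roll":0,"jaw":57},{"dp":[-8,0.5,0],"roll":0,"jaw":57},{"dp":[-12,0.5,0],"roll":0,"jaw":57},{"dp":[-15,0.5,0],"roll":0,"jaw":57},{"dp":[-18,0.5,0],"roll":0,"jaw":57}])

```text
time_s: 10.7
tcp_pos: [0.5424, -0.1422, 0.0349]
eef_rot: [-180.0, -0.1, 140.7]
contact_force: [-6.5, 5.3, 5.7]
gripper_width: 0.0497
gripper_force: 4.5
```

```bash
python3 - <<'E'
from h import *
rows([(-90,-3,34,180)])
E
```

```text
pose [-99.3  -0.7  34.9 180. ] F [-6.5  5.3  5.7] t 10.7
dp [-9.3, -2.3, 0.9] roll 0.001
```

Emit:
send_rows(steps=[{"dp":[-3,0,0],"roll":0,"jaw":57},{"dp":[-5,0,0],"roll":0,"jaw":57},{"dp":[-7,0,0],"roll":0,"jaw":57},{"dp":[-8,0,0],"roll":0,"jaw":57}])

```text
time_s: 11.2
tcp_pos: [0.5468, -0.1459, 0.0349]
eef_rot: [-179.9, -0.3, 140.7]
contact_force: [-15.4, 18.8, 16.3]
gripper_width: 0.0501
gripper_force: 11.8
```

Emit:
send_rows(steps=[{"dp":[-1,0,0],"roll":0,"jaw":57},{"dp":[-2,0,0],"roll":0,"jaw":57}])

```text
time_s: 11.45
tcp_pos: [0.5468, -0.1461, 0.0349]
eef_rot: [-179.9, -0.4, 140.7]
contact_force: [-21.4, 27.9, 23.4]
gripper_width: 0.0501
gripper_force: 17.0
```

Emit:
send_rows(steps=[{"dp":[5,0,0],"roll":0,"jaw":57},{"dp":[20,0,0],"roll":0,"jaw":57},{"dp":[40,0,-50],"roll":0,"jaw":57},{"dp":[80,0,-100],"roll":0,"jaw":57},{"dp":[130,0,-130],"roll":0,"jaw":57}])

```text
time_s: 12.08
tcp_pos: [0.4509, -0.066, 0.1663]
eef_rot: [179.9, 0.1, 140.7]
contact_force: [0.4, 1.2, 0.7]
gripper_width: 0.0502
gripper_force: 0.0
```

```bash
python3 - <<'E'
from h import *
print(w2f((.5468,-.1461)))
c=cap('scene','s5.png'); d=cap('side','d5.png'); rows([])
i=np.vstack([cv2.resize(c['image'][165:240,225:335],(440,300),interpolation=cv2.INTER_CUBIC), cv2.resize(d['image'][170:245,195:305],(440,300),interpolation=cv2.INTER_CUBIC)])
cv2.imwrite('pics/m5.png',i)
E
```

```text
(np.float64(-93.3885262581907), np.float64(-0.8386079675452436))
pose [-220.3    0.3  168.1  180.2] F [0.9 0.7 0.2] t 12.175
```

View pics/m5.png

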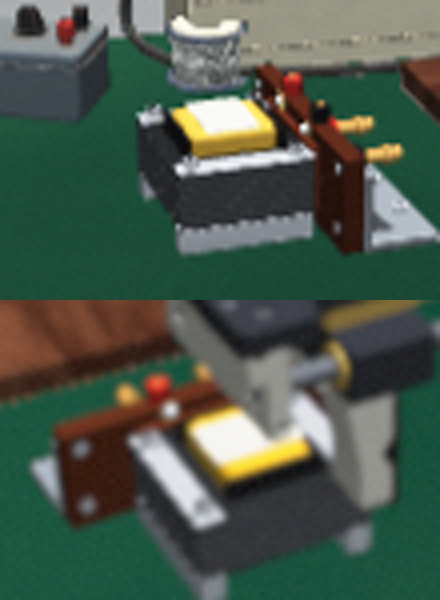

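```bash
python3 - <<'E'
from h import *
a,b=load('s5'),load('d5')
A=lambda l:np.array(l)/4+[225,165]
B=lambda l:(np.array(l)-[0,300])/4+[195,170]
oa=(a,[(-40,-44,0),(40,-44,0),(-40,-44,46),(40,-44,46),(-40,44,46)],A([(180,252),(313,235),(178,168),(313,149),(138,112)]))
ob=(b,[(40,44,46),(-40,44,46),(-40,-44,0)],B([(133,433),(208,527),(365,547)]))
for n,o in(('both',[oa,ob]),('scene',[oa]),('side',[ob])):
    T,e=fit(o,[.59,-.18,-.68]); print(n,w2f(T),np.degrees(T[2]-F[2]),e.tolist())
E
```

```text
both (np.float64(-42.99106163985823), np.float64(-2.0075173168852842)) -0.6577013051529852 [[-0.7, 0.4], [1.6, -0.3], [-0.7, 1.6], [1.8, 1.7], [-0.9, 0.6], [-1.2, 0.2], [-2.8, -0.1], [1.7, -0.1]]
scene (np.float64(-41.39016422727563), np.float64(2.2721053769524)) -1.1478214477743482 [[-0.8, -0.6], [1.5, -1.1], [-0.7, 0.7], [1.7, 0.9], [-0.6, -0.2]]
side (np.float64(-44.05392307645815), np.float64(-4.07011062661649)) 0.1722215814844573 [[-0.2, 0.4], [-1.1, -0.1], [3.0, -0.4]]
```

The vision fit agrees with home within its error (y ≈ -2 mm, angle under 1°), and the push ended on a solid stop. I'll check for spring-back by pressing again and seeing where contact starts.

```bash
python3 - <<'E'
from h import *
rows([(-125,-1,100,180),(-125,-1,35,180),(-97,-1,35,180),(-92,-1,35,180)])
E
```

```text
pose [-220.3    0.3  168.1  180.2] F [0.9 0.7 0.2] t 12.175
dp [-95.3, -1.6, 68.1] roll 0.003
dp [-95.3, -1.6, 133.1] roll 0.003
dp [-123.3, -1.7, 133.1] roll 0.003
dp [-128.3, -1.7, 133.1] roll 0.003
```

Emit:
send_rows(steps=[{"dp":[-48,-1,35],"roll":0.003,"jaw":57},{"dp":[-95,-1.5,85],"roll":0.003,"jaw":57},{"dp":[-95,-1.5,131],"roll":0.003,"jaw":57},{"dp":[-115,-1.5,131],"roll":0.003,"jaw":57},{"dp":[-121,-1.5,131],"roll":0.003,"jaw":57}])

```text
time_s: 12.8
tcp_pos: [0.5439, -0.1448, 0.0323]
eef_rot: [-180.0, -0.0, 140.5]
contact_force: [-0.2, 0.6, 0.9]
gripper_width: 0.0496
gripper_force: 0.0
```

Emit:
send_rows(steps=[{"dp":[-1,0,0],"roll":0,"jaw":57},{"dp":[-2,0,0],"roll":0,"jaw":57}])

```text
time_s: 13.05
tcp_pos: [0.545, -0.1452, 0.0338]
eef_rot: [179.9, 0.1, 140.6]
contact_force: [-0.5, -0.6, 0.1]
gripper_width: 0.0499
gripper_force: 0.0
```

Emit:
send_rows(steps=[{"dp":[-1,0,0],"roll":0,"jaw":57},{"dp":[-2,0,0],"roll":0,"jaw":57}])

```text
time_s: 13.3
tcp_pos: [0.5462, -0.1462, 0.0335]
eef_rot: [180.0, -0.0, 140.6]
contact_force: [-3.5, 5.4, 4.6]
gripper_width: 0.0498
gripper_force: 3.3
```

Emit:
send_rows(steps=[{"dp":[-1,0,0],"roll":0,"jaw":57},{"dp":[-1.5,0,0],"roll":0,"jaw":57}])

```text
time_s: 13.55
tcp_pos: [0.5462, -0.1464, 0.0333]
eef_rot: [-180.0, -0.1, 140.6]
contact_force: [-7.9, 11.5, 10.0]
gripper_width: 0.05
gripper_force: 6.8
```

```bash
python3 - <<'E'
from h import *
rows([])
E
```

```text
pose [-93.7  -1.5  33.3 179.9] F [-7.9 11.5 10. ] t 13.55
```

Contact starts at the same spot and is stiff at once, so the transformer stayed home. I'll withdraw and hand in.

Emit:
send_rows(steps=[{"dp":[3,0,0],"roll":0,"jaw":57},{"dp":[15,0,0],"roll":0,"jaw":57},{"dp":[40,0,-20],"roll":0,"jaw":57},{"dp":[70,0,-70],"roll":0,"jaw":57},{"dp":[70,0,-70],"roll":0,"jaw":57}])

```text
time_s: 14.18
tcp_pos: [0.4942, -0.1021, 0.1066]
eef_rot: [179.7, 0.3, 140.7]
contact_force: [0.1, -0.6, -0.2]
gripper_width: 0.0501
gripper_force: 0.0
```

```bash
python3 - <<'E'
from h import *
rows([]); print(r.close_job())
E
```

```text
pose [-1.620e+02 -1.000e-01  1.066e+02  1.800e+02] F [ 0.1 -0.6 -0.2] t 14.175
the job is handed in; nothing more can be done
None
```

I turned the transformer square to the fence while it was clear of it, pushed it home to a solid stop (about 2 mm off centre, under 1° off square), withdrew the arm and handed the job in at about 14 s; no verdict came back, and I inferred that the contacts are pressed in from the solid stop rather than reading them directly.

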